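# Walk a brass manifold block round to the counter fence

### The job

The heavy brass manifold block on the trade counter stands the wrong way round. Push it round by its corners with the fingers until, still standing clear of the steel fence, its flat back squarely faces the fence and its outlets point away from it; then push it home so that its whole back lies flush against the fence, with neither end sticking out past the fence's ends. Never lift or tip the block, and leave the other goods where they stand.

Things in the scene. Friction and masses are not known exactly. Their poses are not given: they have to be found in the camera images.
- block: loose brass manifold block, hollow, about 1.3 kg: body 140 (x) x 90 (y) x 45 mm high; origin at the centre of its underside, z up. The -y face is the plain flat back; the +y face carries three outlet stubs. It slides with dry friction and stays where left; a push near one end turns it about a point 20 to 30 mm beyond its middle. It starts 48 to 130 degrees counter-clockwise (from above) of its goal heading
- outlet (a point): tip of the middle outlet stub, block frame (0, 67, 24) mm. The three stubs are 21 mm in diameter, 22 mm long, at block x = -30, 0, +30 mm, which leaves 29 mm of the +y face free at each end
- back_a (a point): lower corner region of the block's flat back at its -x end: block frame (-70, -45, 20) mm
- back_b (a point): the same at the block's +x end: block frame (70, -45, 20) mm
- fence: steel angle bolted to the counter, 300 mm long (x), upright flange 40 mm high, 8 mm thick. Origin on the counter at the middle of the working face, which is the plane y = 0 and looks along +y, towards the block; foot and gussets lie behind, to y = -63 mm. When the job is done the block's axes are parallel to the fence's and its origin is 45 mm in front of the face
- elbow: loose brass elbow, two 50 mm arms, 36 mm high; a bystander, to be left alone. Origin at its underside
- tee: loose brass tee, 84 mm over its run, 36 mm high; a bystander, to be left alone. Origin at its underside
- coupler: loose brass sleeve, 44 mm in diameter, 38 mm high, upright; a bystander, to be left alone. Origin at its underside
- ball_valve: loose brass ball valve, 74 mm long, with a flat steel lever on top (total reach 66 mm from its middle) and a flat foot, 60 mm high; a bystander, to be left alone. Origin at its underside
- nipple: loose brass hex nipple, 40 mm across, 46 mm high, upright; a bystander, to be left alone. Origin at its underside
- carton: loose cardboard carton 90 x 60 x 50 mm high, behind the fence; a bystander, to be left alone. Origin at its underside
- sealant: loose lidded jar, 44 mm in diameter, 75 mm high, behind the fence; a bystander, to be left alone. Origin at its underside
Not all that is in view belongs to the job. What is shaped like the block but purple, red or turquoise is not meant.

How it is judged (in metres and radians):
On the way:
1. the block is turned to face the fence while clear of it: its back parallel to the fence within 17 degrees, outlets away from the fence, both back corners more than 5 mm from it (angle between the x axis of block and the x axis of fence, either way round below 0.3 rad and y of each of back_a, back_b in the frame of fence above 0.005 m and y of fence in the frame of block below -0.03 m), for 0.2 s.
At the end, for the whole second after the job is handed in: the block stands flat on the counter, at rest, its flat back against the fence (both back corners within 4 mm of the face, within 3 degrees of parallel), outlets away from the fence, and neither end more than 5 mm past the fence's ends (angle between the x axis of block and the x axis of fence, either way round below 0.05 rad and y of back_a in the frame of fence between -0.006 and 0.004 m and y of back_b in the frame of fence between -0.006 and 0.004 m and x of back_a in the frame of fence between -0.155 and 0.155 m and x of back_b in the frame of fence between -0.155 and 0.155 m and y of fence in the frame of block below -0.03 m and linear speed of block below 0.01 m/s and height (world z) of block below 0.004 m and angle between block's own z axis and vertical below 0.05 rad); the robot touches nothing.
It fails at once if the block is lifted (8 mm) or tipped (7 degrees) (height (world z) of block above 0.008 m or angle between block's own z axis and vertical above 0.122 rad).
It fails at once if another thing on the counter is moved more than 20 mm or tipped over (distance of any of elbow, tee, coupler, ball_valve, nipple, carton, sealant from where it was at the start of the episode above 0.02 m or angle between any of elbow, tee, coupler, ball_valve, nipple, carton, sealant's own z axis and vertical above 0.5 rad).
It also fails if it takes over 67 s, if anything falls off the work surface, if the arm or the gripper's body presses on something with over 40 N, if the wrist force passes 120 N, or if a joint passes its speed limit or range.

### The arm

A 6-joint arm with a two-finger parallel gripper is mounted at the origin on the work surface. World frame = base frame: x ahead of the robot, y to its left, z up, the work surface at z = 0. Lengths are in mm, angles in rad, forces in N, time in s.
With the tool pointing down it reaches from about 350 to 875 mm from the base axis. Payload 15.5 kg.
Tool frame: the origin (TCP) lies on the centre line of the jaws, within the pads' length; the fingertips stand 8 mm ahead of it and the grasp point (between the pads) lies 11 mm behind it; z points along the fingers, y is the direction in which the jaws open and shut (so a half turn about z gives the same grasp; the last joint's range is limited). The gripper opens to 85 mm and grips with 20 to 120 N. Pads are 22 mm wide; open, the fingers measure 114 mm over their backs; the gripper's body (76 mm by 85 mm) begins 54 mm behind the grasp point. The pads swing forward as they close: fully open they stand 13 mm farther back than shut.
Start: joints at [-1.248, 0.494, 1.345, -0, 1.302, -0.096], TCP at [253.595, -571.241, 239.277] pointing down, gripper open.
Joint ranges: [-2.91, 2.91], [-0.82, 2.16], [0.22, 2.67], [-1.22, 4.37], [0.12, 2.79], [-3.08, 3.08]. Speed limits (rad/s): [1.89, 1.89, 2.57, 3.01, 3.01, 3.01].

### API

Orientations are given as a unit quaternion [w, x, y, z].
In Python, from rig import robot, eyes, finder gives the robot as it stands.
- The arm moves only by the shell command python3 -m creep 'ROWS' [FORCE]. ROWS is a JSON object of lists of equal length, an entry for each row: "travel": the shift along the tool's x, y, z in cm, a list of three; "turn": the turn about the tool's z in degrees; "jaw": the finger opening in cm, from 0 to 8.54. In form: {"travel": [[x, y, z], ...], "turn": [turn, ...], "jaw": [jaw, ...]}. A call has 1 to 10 rows; each row shifts and turns the commanded pose from where the row before left it, along the tool's axes as they then stand; what a row does not reach is not made up. A row lasts 1/8 s, in which the tool goes at most 62.5 mm and 10.7 degrees, less where a joint would pass 70% of its speed; a pose out of reach is approached as far as the arm can. A call with a gripper value outside its range is refused whole. The fingers move at their own pace and stop on an object; FORCE is the grip in N (left out, the last holds). Time passes only in rows, so rows that do not move let the fingers close. It gives the time, the measured TCP pose, the force and the opening at its end, in the units of the state.
- robot.read_state(): the state, without advancing time (a new reading comes with each control period).
- eyes.grab_frame(name): name is "scene" or "top" or "wrist"; returns the picture (400x640x3 uint8, blue, green, red); there is no depth.
- eyes.camera_params(name): a dict with "fx", "fy", "cx", "cy" (pixels), "extrinsics" (4x4, takes a point from world to camera coordinates); the wrist camera has in their place "mount" (4x4, takes a point from camera to tool coordinates, whose origin is the TCP and whose axes are the flange's). Camera axes: x right, y down, z forward; pixel columns grow to the right and rows downward; lengths in mm; the calibration is good to about 2 mm. The wrist camera is an equidistant fisheye: a pixel r from the principal point sees the ray r / f radians off the axis. A picture is of the moment at which its call begins: read the wrist's pose just before it. camera_params takes no time and is no camera call.
- robot.job_done(): hands the job in, once; it reports no verdict.
Trained networks look in the newest picture that a camera, given by its name, has taken for a name from the list of things; names that differ only in an ending like _2 or _b are one class to them, and where a whole thing is asked for, a point or a joint stands for the part that bears it (a point fixed in the world has none). Each returns a list of dicts, best first, with "p" (0 to 1); they miss things now and then, are a little off and sometimes report something else, mostly with a low value. They report only what shows in the picture. A call takes as long as a camera call. They do not tell look-alikes from the thing itself.
- finder.silhouettes(camera, name): "region" (400x640 bool, what is visible of it) and "bbox" ([left, top, right, bottom] in pixels, round what is visible of it).
- finder.mark_of(camera, name): "uv" ([column, row] in pixels: a listed point, or the origin of a listed thing).
The state is a dict: "time": time; "qpos": joint angles; "qd": joint speeds; "joint_efforts": joint torques, N m; "eef_pos": TCP position; "tcp_rot": TCP orientation; "ft_force": force on the tool from outside, world axes, zero at the start; "wrist_torque": the same for the moment, N m; "finger_gap": finger opening in mm.
Only numpy, scipy, OpenCV 4.12 (cv2) and the standard library are available. Lean on these libraries where they do the work, as an engineer would, in place of code of your own. Each camera call takes 0.05 s, during which the arm holds its last target.

## Working session

There is one attempt and no reset: what is moved stays moved. The work goes in short steps, Python scripts to look and compute and a shell command to move; the robot and the scene stay as the last step left them, time stands still between calls to the robot, and variables do not carry over. Pictures are saved under pics/ and viewed, and the job is handed in when it is done.

```bash
ls; mkdir -p pics; python3 - <<'E'
from rig import robot, eyes, finder
import cv2,numpy as np
s=robot.read_state();print({k:np.round(v,3) for k,v in s.items()})
for n in ("scene","top"):
    f=eyes.grab_frame(n);cv2.imwrite(f"pics/{n}0.png",f)
    p=eyes.camera_params(n);print(n,{k:np.round(v,3) for k,v in p.items()})
for t in ("block","fence","outlet","back_a","back_b"):
    try: print(t,[(np.round(d["uv"],1),round(d["p"],2)) for d in finder.mark_of("top",t)])
    except Exception as e: print(t,e)
E
```

```text
pics
{'time': np.float64(0.0), 'qpos': array([-1.249,  0.494,  1.346,  0.   ,  1.302, -0.095]), 'qd': array([ 0.   , -0.002, -0.   ,  0.001,  0.001, -0.001]), 'joint_efforts': array([ 5.0000e-03, -8.8215e+01, -3.8387e+01,  0.0000e+00,  1.0000e-02,
        0.0000e+00]), 'eef_pos': array([ 253.486, -570.911,  238.694]), 'tcp_rot': array([-0.001,  0.978,  0.207, -0.   ]), 'ft_force': array([0.679, 0.801, 0.005]), 'wrist_torque': array([-0.018, -0.021,  0.043]), 'finger_gap': np.float64(85.714)}
scene {'fx': np.float64(485.851), 'fy': np.float64(485.851), 'cx': np.float64(319.762), 'cy': np.float64(203.728), 'extrinsics': array([[-8.640000e-01,  5.030000e-01,  2.300000e-02,  4.886410e+02],
       [ 3.030000e-01,  5.550000e-01, -7.750000e-01, -1.500220e+02],
       [-4.020000e-01, -6.620000e-01, -6.320000e-01,  1.406748e+03],
       [ 0.000000e+00,  0.000000e+00,  0.000000e+00,  1.000000e+00]])}
top {'fx': np.float64(439.567), 'fy': np.float64(439.567), 'cx': np.float64(314.259), 'cy': np.float64(206.754), 'extrinsics': array([[ 2.600000e-02, -1.000000e+00,  3.000000e-03, -7.111000e+00],

[... 438 characters left out ...]
 0.83), (array([297.5, 205.7]), 0.77), (array([215.7, 282.5]), 0.63), (array([281.4, 270.5]), 0.6), (array([191.9, 223.6]), 0.57)]
back_a [(array([247.1, 241.7]), 0.96), (array([432.5, 243.7]), 0.92), (array([184.7, 249.3]), 0.91), (array([336.8, 185.9]), 0.89), (array([292.7, 231.5]), 0.88), (array([454.4, 290.3]), 0.88), (array([170.3, 296.3]), 0.6), (array([191.8, 179.4]), 0.6), (array([150.2, 204.7]), 0.59)]
back_b [(array([247.1, 241.7]), 0.96), (array([432.5, 243.7]), 0.92), (array([184.7, 249.3]), 0.91), (array([336.8, 185.9]), 0.89), (array([292.7, 231.5]), 0.88), (array([454.4, 290.3]), 0.88), (array([170.3, 296.3]), 0.6), (array([191.8, 179.4]), 0.6), (array([150.2, 204.7]), 0.59)]
```

View pics/top0.png

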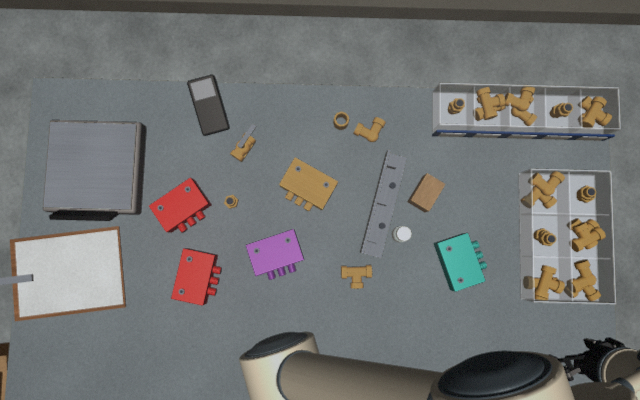

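View pics/scene0.png

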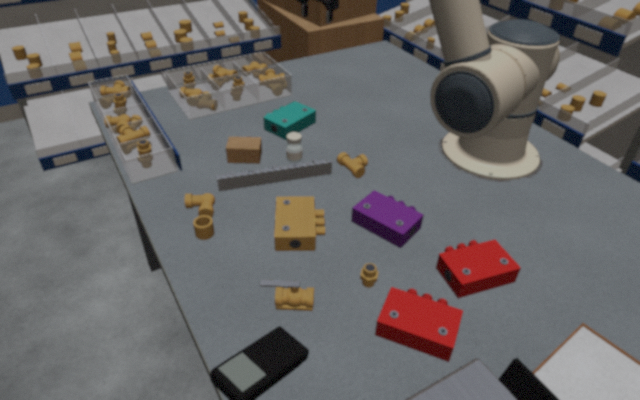

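```bash
python3 - <<'E'
import cv2
f=cv2.imread("pics/top0.png")[120:340,120:520]
cv2.imwrite("pics/top0c.png",cv2.resize(f,None,fx=2,fy=2,interpolation=cv2.INTER_CUBIC))
E
```

```text
(no output)
```

View pics/top0c.png

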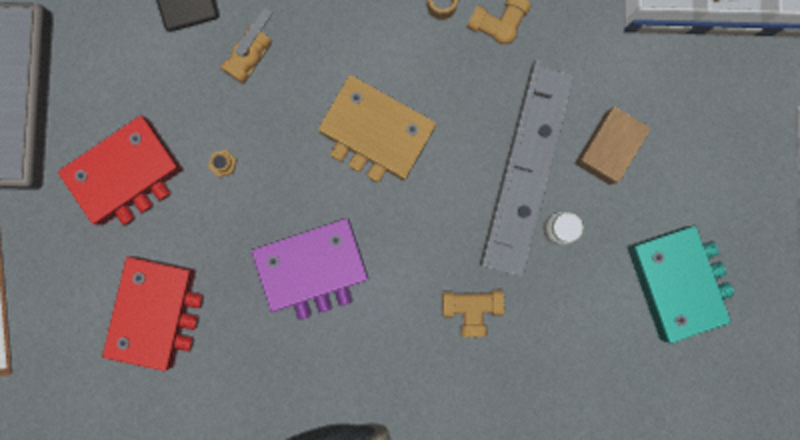

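Candidates in the top view are brass (308,184), purple (275,254), red (180,205), red (195,276) and turquoise (460,262). Only the brass one at (308,184) matches the description, and the crop confirms it has stubs pointing down-left. The fence's working face is its left edge, from about (388,150) to (362,252).

```bash
cat > h.py <<'E'
from rig import robot, eyes, finder
import cv2,numpy as np
from scipy.optimize import minimize
P={n:eyes.camera_params(n) for n in("scene","top")}
def proj(n,X):
    p=P[n];X=np.atleast_2d(X).astype(float);c=X@p["extrinsics"][:3,:3].T+p["extrinsics"][:3,3]
    return np.c_[p["fx"]*c[:,0]/c[:,2]+p["cx"],p["fy"]*c[:,1]/c[:,2]+p["cy"]]
def back(n,uv,z):
    p=P[n];R=p["extrinsics"][:3,:3];o=-R.T@p["extrinsics"][:3,3];uv=np.atleast_2d(uv)
    d=np.c_[(uv[:,0]-p["cx"])/p["fx"],(uv[:,1]-p["cy"])/p["fy"],np.ones(len(uv))]@R
    return (o+d*((z-o[2])/d[:,2])[:,None])
def hulls(pose):
    x,y,t=pose;R=np.array([[np.cos(t),-np.sin(t)],[np.sin(t),np.cos(t)]])
    bs=[(-70,70,-45,45,0,45)]+[(s-9.5,s+9.5,45,67,14,34) for s in(-30,0,30)]
    out=[]
    for b in bs:
        v=np.array([(i,j,k) for i in b[:2] for j in b[2:4] for k in b[4:]],float)
        v[:,:2]=v[:,:2]@R.T+[x,y];out.append(v)
    return out
def render(n,pose,S=4):
    m=np.zeros((400*S//2,640*S//2),np.uint8)
    for v in hulls(pose):
        h=cv2.convexHull((proj(n,v)*S/2*16).round().astype(np.int32));cv2.fillConvexPoly(m,h,255,shift=4)
    return cv2.resize(m,(640,400),interpolation=cv2.INTER_AREA)/255.
def brass(f):
    h=cv2.cvtColor(f,cv2.COLOR_BGR2HSV)
    return cv2.inRange(h,(10,90,40),(28,255,255))
def masks(cams,guess):
    M={}
    for n in cams:
        f=eyes.grab_frame(n);m=brass(f);m=cv2.morphologyEx(m,cv2.MORPH_CLOSE,np.ones((5,5)))
        r=cv2.dilate((render(n,guess)>.5).astype(np.uint8),np.ones((3,3)))
        k,l,st,_=cv2.connectedComponentsWithStats(m)
        best=[i for i in range(1,k) if (r[l==i]).sum()>60]
        M[n]=(np.isin(l,best).astype(float),f)
    return M
def fit(M,guess):
    def c(q):
        p=(q[0],q[1],q[2]/100)
        return sum(np.abs(cv2.GaussianBlur(render(n,p)-M[n][0],(0,0),1.0)).sum() for n in M)
    g=np.array([guess[0],guess[1],guess[2]*100])
    r=minimize(c,g,method="Nelder-Mead",options=dict(initial_simplex=np.vstack([g,g+[12,0,0],g+[0,12,0],g+[0,0,12]]),xatol=.1,fatol=.05,maxiter=200))
    return np.array([r.x[0],r.x[1],r.x[2]/100]),r.fun
def overlay(n,f,pose,box,path,extra=None,s=3):
    f=f.copy()
    f=cv2.resize(f,None,fx=s,fy=s,interpolation=cv2.INTER_CUBIC)
    for v in hulls(pose):
        cv2.polylines(f,[cv2.convexHull((proj(n,v)*s+s/2-.5).astype(np.int32))],True,(255,0,0),1)
    if extra is not None:
        for a in extra: cv2.polylines(f,[(proj(n,a)*s+s/2-.5).astype(np.int32)],False,(0,0,255),1)
    a,b,c,d=[int(q*s) for q in box];cv2.imwrite(path,f[b:d,a:c])
E
python3 - <<'E'
from h import *
uv=np.array([(350,75),(435,124),(404,180),(320,131)])/2+120
w=back("top",uv,45);print(w.round(0))
c=w[:,:2].mean(0);
# stubs point toward corner pair 2-3 side (image down); +y dir
yd=(w[2]+w[3]-w[0]-w[1])[:2];t=np.arctan2(yd[1],yd[0])-np.pi/2
g=(*c,t);print(g)
for cams in (["top"],["scene"],["top","scene"]):
    M=masks(cams,g);p,e=fit(M,g);print(cams,p.round(2),np.degrees(p[2]).round(1),e, [M[n][0].sum() for n in M])
ff=back("top",np.array([(537,60),(484,264),(572,68),(523,273)])/2+120,[40,40,3,3][0]);print(ff.round(0))
fs=back("scene",np.array([(218,176),(331,163),(219,188),(332,174)]),np.array([40,40,0,0])) if 0 else [back("scene",q,z).round(0) for q,z in (((218,176),40),((331,163),40),((219,188),0),((332,174),0))]
print(fs)
overlay("top",M["top"][1],p,(230,130,420,280),"pics/ov0.png",s=4)
overlay("scene",M["scene"][1],p,(180,120,380,270),"pics/ov0s.png",s=4)
print([-P[n]["extrinsics"][:3,:3].T@P[n]["extrinsics"][:3,3] for n in P])
E
```

```text
[[721.  65.  45.]
 [654. -55.  45.]
 [575. -14.  45.]
 [640. 105.  45.]]
(np.float64(647.6549782333227), np.float64(25.369879866056788), np.float64(1.1026564877004499))
['top'] [649.8   25.88   1.08] 61.7 108.66268549865607 [np.float64(1831.0)]
['scene'] [646.13  23.     1.1 ] 63.0 288.94509803921574 [np.float64(2236.0)]
['top', 'scene'] [648.94  26.81   1.09] 62.3 440.4187694009205 [np.float64(1834.0), np.float64(2230.0)]
[[ 750. -197.   40.]
 [ 462. -127.   40.]
 [ 740. -246.   40.]
 [ 451. -181.   40.]]
[array([[ 743., -204.,   40.]]), array([[ 463., -119.,   40.]]), array([[ 743., -208.,    0.]]), array([[ 456., -122.,    0.]])]
[array([1033.64126225,  769.22940098,  761.63459535]), array([ 469.47719943,    8.69472933, 1257.5317694 ])]
```

View pics/ov0.png

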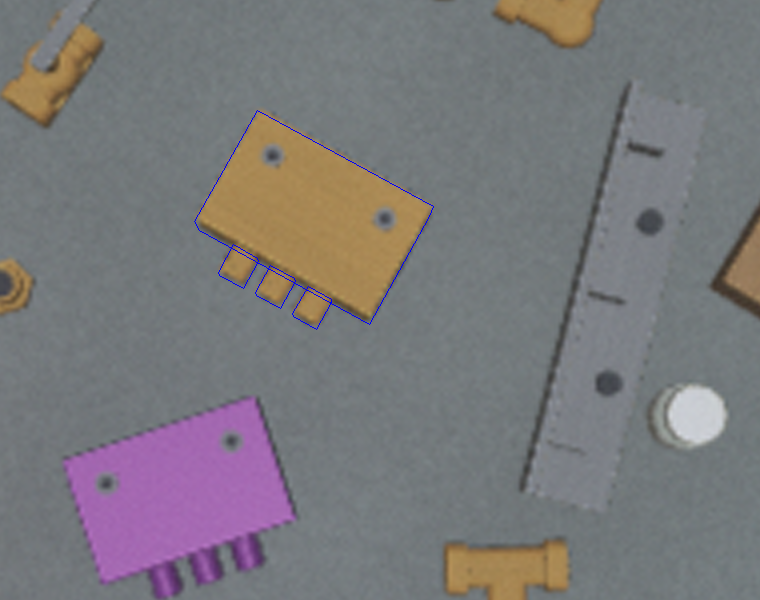

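View pics/ov0s.png

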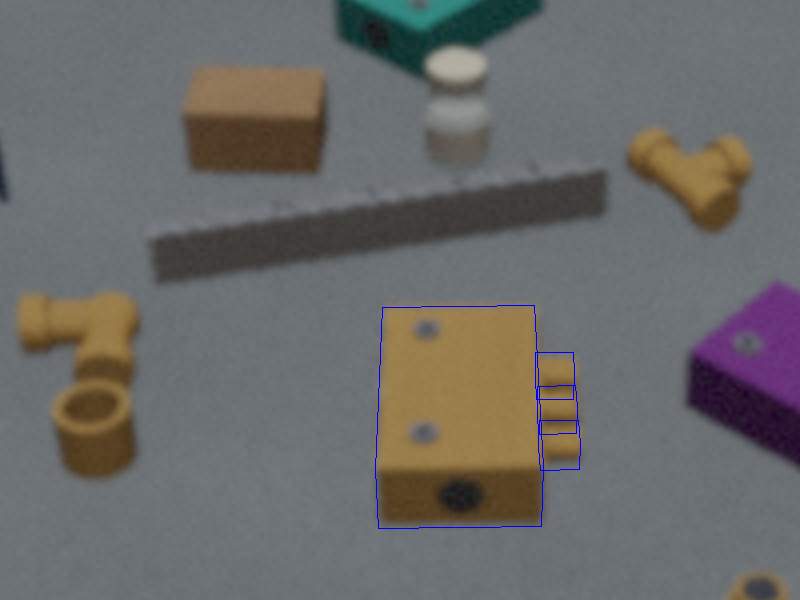

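```bash
python3 - <<'E'
from h import *
o=np.array([230,130])
a=back("top",np.array([(626,84),(520,492)])/4+o-.37,0)
b=back("top",np.array([(631,82),(526,492)])/4+o-.37,40)
o=np.array([180,120])
c=back("scene",np.array([(157,283),(606,214)])/4+o-.37,0)
d=back("scene",np.array([(150,238),(607,171)])/4+o-.37,40)
for q in (a,b,c,d):
    v=(q[0]-q[1])[:2];print(q.round(1).tolist(),"len",np.hypot(*v).round(1),"dir",np.degrees(np.arctan2(v[1],v[0])).round(2),"mid",q.mean(0).round(1))
E
```

```text
[[757.2, -196.9, 0.0], [460.0, -124.5, 0.0]] len 305.9 dir -13.69 mid [ 608.6 -160.7    0. ]
[[749.5, -193.9, 40.0], [460.4, -124.4, 40.0]] len 297.4 dir -13.51 mid [ 605.  -159.2   40. ]
[[747.3, -198.8, -0.0], [456.2, -127.0, 0.0]] len 299.8 dir -13.85 mid [ 601.8 -162.9   -0. ]
[[749.6, -193.0, 40.0], [460.9, -121.0, 40.0]] len 297.5 dir -14.01 mid [ 605.2 -157.    40. ]
```

```bash
cat >> h.py <<'E'
FM=np.array([604.5,-160.0]);FT=np.radians(-13.75)
def rot(t): return np.array([[np.cos(t),-np.sin(t)],[np.sin(t),np.cos(t)]])
def infence(p): return np.r_[rot(FT).T@(np.array(p[:2])-FM),np.degrees(p[2]-FT)]
def heading(s):
    w,x,y,z=s["tcp_rot"];return np.arctan2(2*(x*y+w*z),1-2*(y*y+z*z))
def state():
    s=robot.read_state();return np.r_[s["eef_pos"],np.degrees(heading(s))],s
def plan(start,pts,rnd=1):
    """start x,y,z,headingdeg (mm); pts list of successive targets -> tool-axis rows (cm,deg), rounded, errors not accumulated"""
    cur=np.array(start,float);T=[];U=[]
    for q in pts:
        d=np.array(q)-cur;t=np.radians(cur[3])
        ax=np.array([np.cos(t),np.sin(t)]);ay=np.array([np.sin(t),-np.cos(t)])
        r=np.round(np.array([d[:2]@ax,d[:2]@ay,-d[2]])/10,rnd)+0.;u=-((d[3]+180)%360-180);u=round(u*2)/2
        T.append(r.tolist());U.append(u)
        cur[:2]+=10*(r[0]*ax+r[1]*ay);cur[2]-=10*r[2];cur[3]-=u
    print("travel",T,"\nturn",U,"\nend",cur.round(1));return cur
def lin(a,b,n): return [np.array(a)+(np.array(b)-a)*(i+1)/n for i in range(n)]
E
python3 - <<'E'
from h import *
s,_=state();print(s)
p=(649,26.5,np.radians(62.2));print(infence(p))
w=rot(p[2])@[58,78]+p[:2];print(w)
pts=lin(s,[*w,s[2],152.2],14)
c=plan(s,pts[:10]);plan(c,pts[10:]+lin(pts[-1],[*w,20,152.2],6))
E
```

```text
[ 253.62033306 -571.22461139  239.31389522   23.94106424]
[ -1.10369681 191.73231823  75.95      ]
[607.05310907 114.18385451]
travel [[4.3, -3.5, 0.0], [4.8, -2.7, 0.0], [5.1, -1.9, 0.0], [5.4, -1.1, 0.0], [5.5, -0.2, 0.0], [5.5, 0.7, 0.0], [5.3, 1.5, 0.0], [5.0, 2.4, 0.0], [4.5, 3.1, 0.0], [4.0, 3.8, 0.0]] 
turn [-9.0, -9.5, -9.0, -9.0, -9.5, -9.0, -9.0, -9.5, -9.0, -9.0] 
end [505.7 -81.4 239.3 115.4]
travel [[3.3, 4.4, 0.0], [2.6, 4.9, 0.0], [1.7, 5.2, 0.0], [1.0, 5.4, 0.0], [0.0, 0.0, 3.7], [0.0, 0.0, 3.6], [0.0, 0.0, 3.7], [0.0, 0.0, 3.6], [0.0, 0.0, 3.7], [0.0, 0.0, 3.6]] 
turn [-9.5, -9.0, -9.0, -9.5, 0.0, 0.0, 0.0, 0.0, 0.0, 0.0] 
end [606.8 114.1  20.3 152.4]
```

```bash
python3 -m creep '{"travel":[[4.3,-3.5,0],[4.8,-2.7,0],[5.1,-1.9,0],[5.4,-1.1,0],[5.5,-0.2,0],[5.5,0.7,0],[5.3,1.5,0],[5.0,2.4,0],[4.5,3.1,0],[4.0,3.8,0]],"turn":[-9,-9.5,-9,-9,-9.5,-9,-9,-9.5,-9,-9],"jaw":[0,0,0,0,0,0,0,0,0,0]}' 40; python3 - <<'E'
from h import *
s,_=state();print(s)
w=[607,114.2]
plan(s,lin(s,[*w,s[2],152.2],5)+[np.array([*w,s[2],152.2])])
E
```

```text
time: 1.8
eef_pos: [506.5, -79.8, 239.5]
tcp_rot: [0.0, 0.532, 0.847, 0.0]
ft_force: [0.1, -0.6, 0.3]
finger_gap: -0.2
[506.46648344 -79.76150609 239.53015838 115.73455992]
travel [[2.6, 3.5, 0.0], [2.2, 3.8, 0.0], [1.6, 4.0, 0.0], [1.1, 4.3, 0.0], [0.6, 4.3, 0.0], [0.0, 0.0, 0.0]] 
turn [-7.5, -7.0, -7.5, -7.0, -7.5, 0.0] 
end [607.3 113.9 239.5 152.2]
```

```bash
python3 -m creep '{"travel":[[2.6,3.5,0],[2.2,3.8,0],[1.6,4.0,0],[1.1,4.3,0],[0.6,4.3,0],[0,0,3.5],[0,0,4.5],[0,0,5],[0,0,4],[0,0,0]],"turn":[-7.5,-7,-7.5,-7,-7.5,0,0,0,0,0],"jaw":[0,0,0,0,0,0,0,0,0,0]}'; python3 - <<'E'
from h import *
s,_=state();print(s)
p=(649,26.5,np.radians(62.2))
for n,b in (("top",(200,120,400,270)),("scene",(230,150,430,300))):
    f=eyes.grab_frame(n);overlay(n,f,p,b,f"pics/a_{n}.png",s=4)
E
```

```text
time: 3.05
eef_pos: [605.8, 111.5, 67.0]
tcp_rot: [-0.002, 0.242, 0.97, -0.001]
ft_force: [-0.7, 0.3, -0.2]
finger_gap: 0.2
[605.83734044 111.54551883  66.96421123 151.93497412]
```

View pics/a_top.png

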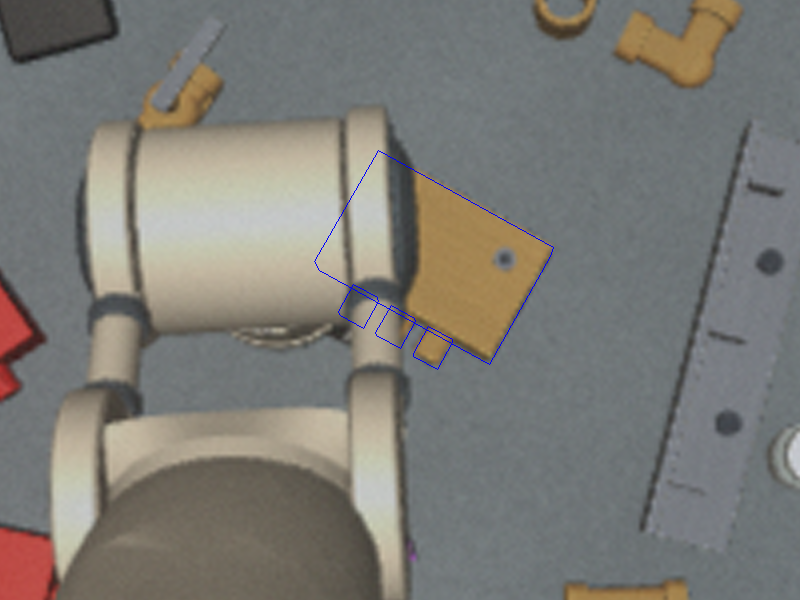

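View pics/a_scene.png

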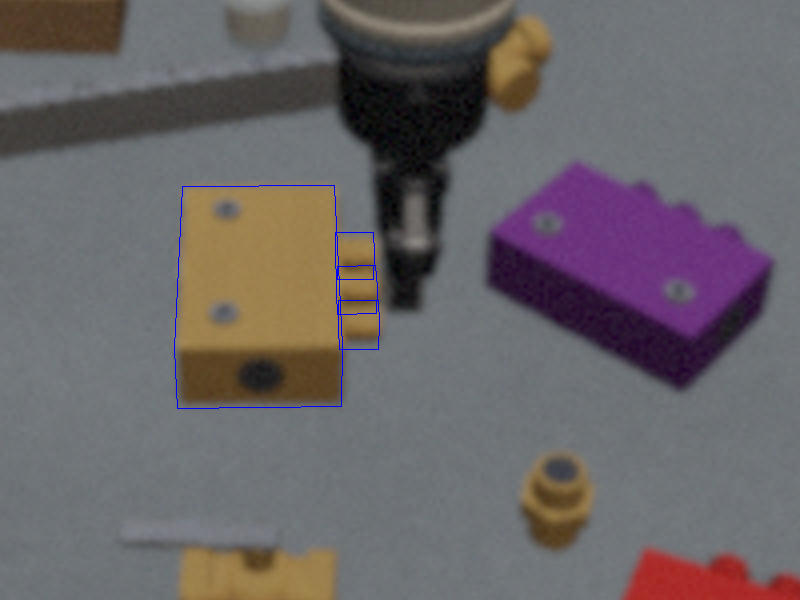

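```bash
python3 - <<'E'
from h import *
s,_=state();print(s)
p=np.array((649,26.5,np.radians(62.2)))
def at(th,by,z=20,bx=61):
    C=rot(p[2])@[-25,0]+p[:2]; w=rot(th)@[bx+25,by]+C; return np.array([*w,z,np.degrees(th)+90])
a=at(p[2],78)
c=plan(s,lin(s,[*a[:2],s[2],a[3]],1)+lin([*a[:2],s[2],a[3]],a,2)+[at(p[2],66),at(p[2],57)])
c=plan(c,[at(p[2]-np.radians(4*i),56) for i in range(1,11)])
E
```

```text
[608.19823008 111.77047714  70.39391721 151.93847149]
travel [[0.2, 0.5, 0.0], [0.0, 0.0, 2.5], [0.0, 0.0, 2.5], [-1.2, 0.0, 0.0], [-0.9, 0.0, 0.0]] 
turn [-0.5, 0.0, 0.0, 0.0, 0.0] 
end [627.4 107.4  20.4 152.4]
travel [[-0.7, 0.3, 0.0], [-0.6, 0.4, 0.0], [-0.6, 0.4, 0.0], [-0.6, 0.3, 0.0], [-0.7, 0.4, 0.0], [-0.6, 0.4, 0.0], [-0.6, 0.3, 0.0], [-0.6, 0.4, 0.0], [-0.6, 0.4, 0.0], [-0.6, 0.3, 0.0]] 
turn [4.0, 4.0, 4.0, 4.0, 4.0, 4.0, 4.0, 4.0, 4.0, 4.0] 
end [695.4  89.   20.4 112.4]
```

```bash
python3 -m creep '{"travel":[[0.2,0.5,0],[0,0,2.5],[0,0,2.5],[-1.0,0,0],[-0.6,0,0],[0,0,0]],"turn":[-0.5,0,0,0,0,0],"jaw":[0,0,0,0,0,0]}'; python3 - <<'E'
from h import *
s,_=state();print(s)
p=(649,26.5,np.radians(62.2))
print("block frame",rot(p[2]).T@(s[:2]-p[:2]))
n="scene";f=eyes.grab_frame(n);overlay(n,f,p,(230,150,430,300),f"pics/b.png",s=4)
E
```

```text
time: 3.9
eef_pos: [623.8, 109.5, 20.7]
tcp_rot: [0.001, 0.238, 0.971, 0.0]
ft_force: [-0.4, -0.3, -0.8]
finger_gap: 0.2
[623.84162107 109.45839919  20.70071493 152.41411881]
block frame [61.64988983 60.94531246]
```

View pics/b.png

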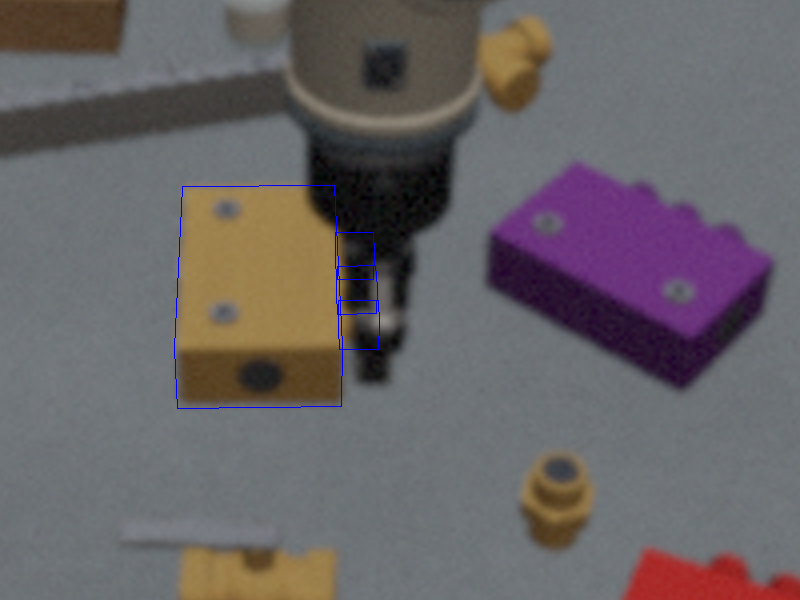

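The fingertips, at about (372,370) in the crop, stand just off the free land beyond the end stub. Next I push along the arc.

```bash
python3 -m creep '{"travel":[[-0.5,0,0],[-0.6,0.3,0],[-0.6,0.4,0],[-0.6,0.4,0],[-0.6,0.3,0],[-0.7,0.4,0],[-0.6,0.4,0],[-0.6,0.3,0],[0,0,0]],"turn":[0,4,4,4,4,4,4,4,0],"jaw":[0,0,0,0,0,0,0,0,0]}'; python3 - <<'E'
from h import *
s,st=state();print(s)
g=(655,20,np.radians(36))
M=masks(["scene","top"],g)
p,e=fit({"scene":M["scene"]},g)
print(p,np.degrees(p[2]),e,infence(p));print("block frame",rot(p[2]).T@(s[:2]-p[:2]))
overlay("scene",M["scene"][1],p,(230,150,430,300),f"pics/c.png",s=4)
overlay("top",M["top"][1],p,(230,120,430,270),f"pics/ct.png",s=4)
E
```

```text
time: 5.08
eef_pos: [675.7, 99.4, 19.5]
tcp_rot: [0.0, 0.466, 0.885, 0.0]
ft_force: [-1.0, 0.9, -0.2]
finger_gap: 0.1
[675.69304863  99.42940795  19.48108558 124.40309645]
[657.95079616  13.37292722   0.72133167] 41.32926034524435 1507.6457455654954 [ 10.71070806 181.10891815  55.07926035]
block frame [70.15356613 52.90541142]
```

View pics/c.png

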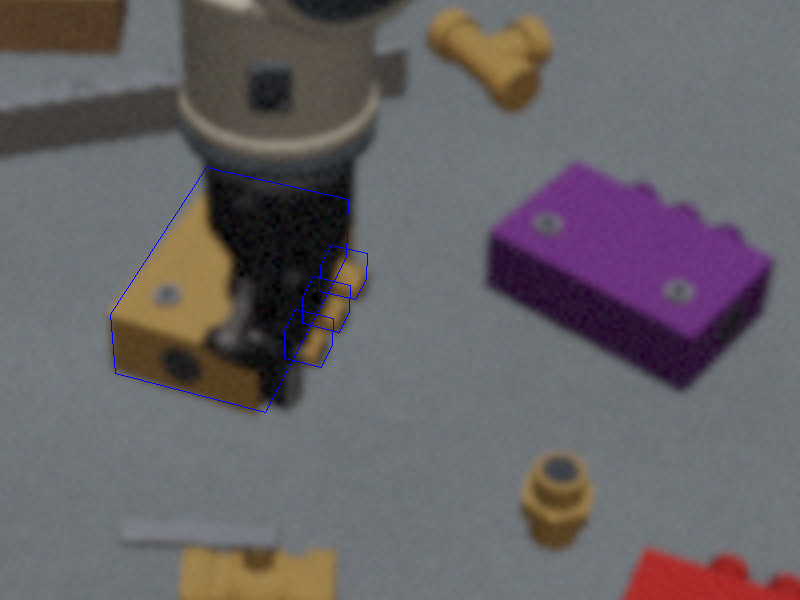

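View pics/ct.png

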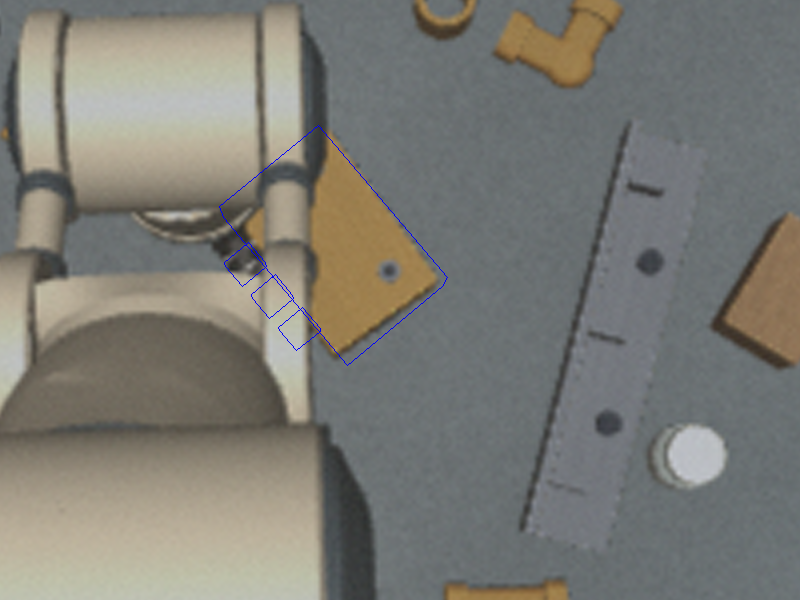

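```bash
cat >> h.py <<'E'
def look(g,tag,cams=("scene","top")):
    M={};fr={}
    for n in cams:
        f=eyes.grab_frame(n);fr[n]=f;hsv=cv2.cvtColor(cv2.GaussianBlur(f,(0,0),1),cv2.COLOR_BGR2HSV)
        b=cv2.morphologyEx(cv2.inRange(hsv,(10,90,40),(28,255,255)),cv2.MORPH_CLOSE,np.ones((5,5)))
        t=cv2.inRange(hsv,(85,15,70),(125,110,140))
        t=cv2.morphologyEx(t,cv2.MORPH_OPEN,np.ones((5,5)))
        near=cv2.dilate((render(n,g)>.3).astype(np.uint8),np.ones((25,25)))>0
        k,l,stt,_=cv2.connectedComponentsWithStats(b)
        r=cv2.dilate((render(n,g)>.5).astype(np.uint8),np.ones((3,3)))
        keep=np.isin(l,[i for i in range(1,k) if r[l==i].sum()>.4*(l==i).sum() and (l==i).sum()>15])
        M[n]=(keep.astype(float),((keep|((t>0)&(b==0)))&near).astype(float))
    def c(q):
        p=(q[0],q[1],q[2]/100)
        return sum((np.abs(cv2.GaussianBlur(render(n,p),(0,0),.6)-M[n][0])*M[n][1]).sum() for n in M)
    gg=np.array([g[0],g[1],g[2]*100]);best=None
    for d in (15,-15,4):
        q0=gg if best is None else best.x
        r=minimize(c,q0,method="Nelder-Mead",options=dict(initial_simplex=np.vstack([q0,q0+[d,0,0],q0+[0,d,0],q0+[0,0,d]]),xatol=.1,fatol=.05,maxiter=200))
        if best is None or r.fun<best.fun: best=r
    p=np.array([best.x[0],best.x[1],best.x[2]/100])
    s,_=state()
    print("block",p[:2].round(1),np.degrees(p[2]).round(1),"cost",round(best.fun,1),"infence",infence(p).round(1),"tool in block",(rot(p[2]).T@(s[:2]-p[:2])).round(1),s.round(1))
    F=[np.r_[rot(FT)@[a,0]+FM,z] for a,z in((-150,0),(150,0),(150,40),(-150,40),(-150,0))]
    ims=[]
    for n in cams:
        c0=proj(n,[[p[0],p[1],20]])[0];x=int(np.clip(c0[0]-67,0,506));y=int(np.clip(c0[1]-50,0,300))
        overlay(n,fr[n],p,(x,y,x+133,y+100),"pics/_t.png",extra=[np.array(F)],s=3);ims.append(cv2.imread("pics/_t.png"))
    cv2.imwrite(f"pics/{tag}.png",np.hstack(ims))
    return p
E
python3 - <<'E'
from h import *
look((650,15,np.radians(38)),"d")
E
```

```text
block [659.6  15.2] 38.0 cost 4.0 infence [ 11.9 183.2  51.8] tool in block [64.2 56.4] [675.4  99.2  19.4 124.5]
```

View pics/d.png

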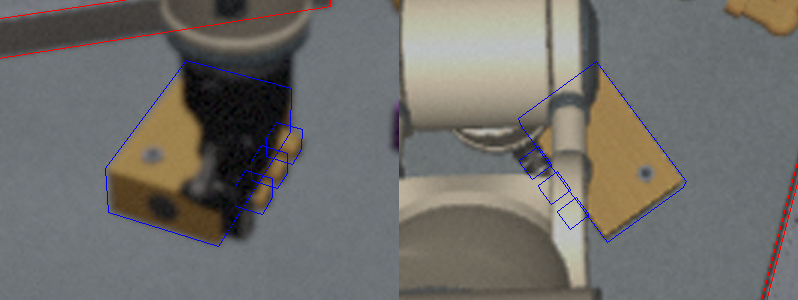

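```bash
python3 - <<'E'
from h import *
s,_=state()
p=np.array((659.6,15.2,np.radians(38)))
def at(th,by,z=20,bx=61):
    C=rot(p[2])@[-25,0]+p[:2]; w=rot(th)@[bx+25,by]+C; return np.array([*w,z,np.degrees(th)+90])
plan(s,[at(p[2]-np.radians(4.5*i),56,bx=64-.4*i) for i in range(1,10)])
E
```

```text
travel [[-0.7, 0.4, -0.1], [-0.7, 0.4, 0.0], [-0.8, 0.4, 0.0], [-0.7, 0.3, 0.0], [-0.7, 0.4, 0.0], [-0.7, 0.4, 0.0], [-0.7, 0.3, 0.0], [-0.6, 0.4, 0.0], [-0.7, 0.4, 0.0]] 
turn [1.0, 4.5, 4.5, 4.5, 4.5, 4.5, 4.5, 4.5, 4.5] 
end [727.9  52.3  20.4  87.5]
```

```bash
python3 -m creep '{"travel":[[-0.7,0.4,-0.1],[-0.7,0.4,0],[-0.8,0.4,0],[-0.7,0.3,0],[-0.7,0.4,0],[-0.7,0.4,0],[-0.7,0.3,0],[-0.6,0.4,0],[-0.7,0.4,0],[0,0,0]],"turn":[1,4.5,4.5,4.5,4.5,4.5,4.5,4.5,4.5,0],"jaw":[0,0,0,0,0,0,0,0,0,0]}'; python3 - <<'E'
from h import *
look((665,5,np.radians(2)),"e")
E
```

```text
time: 6.52
eef_pos: [728.5, 51.7, 20.3]
tcp_rot: [0.0, 0.723, 0.691, 0.0]
ft_force: [-0.0, 0.1, -0.1]
finger_gap: -0.0
block [666.2  -7. ] 1.7 cost 8.1 infence [ 23.6 163.3  15.5] tool in block [63.6 57.2] [728.   52.1  20.4  87.5]
```

View pics/e.png

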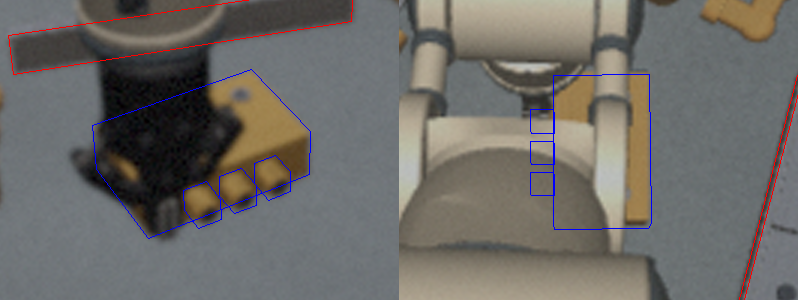

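```bash
python3 - <<'E'
from h import *
s,_=state()
p=np.array((666.2,-7,np.radians(1.7)))
def at(th,by,z=20,bx=63):
    C=rot(p[2])@[-25,0]+p[:2]; w=rot(th)@[bx+25,by]+C; return np.array([*w,z,np.degrees(th)+90])
c=plan(s,[at(p[2]-np.radians(4*i),57) for i in range(1,5)])
E
```

```text
travel [[-0.6, 0.4, 0.0], [-0.7, 0.3, 0.0], [-0.6, 0.4, 0.0], [-0.6, 0.4, 0.0]] 
turn [0.0, 4.0, 4.0, 4.0] 
end [740.6  25.8  20.4  75.5]
```

```bash
python3 -m creep '{"travel":[[-0.6,0.4,0],[-0.7,0.3,0],[-0.6,0.4,0],[-0.6,0.4,0],[0,0,0],[2,0,0],[3,0,0],[0,0,-3],[0,0,0]],"turn":[0,4,4,4,0,0,0,0,0],"jaw":[0,0,0,0,0,0,0,0,0]}'; python3 - <<'E'
from h import *
look((670,-10,np.radians(-13)),"f")
f=eyes.grab_frame("scene");cv2.imwrite("pics/fs.png",f)
t=cv2.imread("pics/top0.png")
for n,uv,z in (("valve",(240,155),20),("levertip",(254,126),55),("nipple",(232,201),40),("purplecorner",(294,230),45)):
    w=back("top",uv,z)[0];print(n,w.round(0),infence((w[0],w[1],0)).round(0))
E
```

```text
time: 7.75
eef_pos: [754.6, 76.2, 52.7]
tcp_rot: [0.001, 0.79, 0.613, 0.002]
ft_force: [0.0, 0.0, 0.3]
finger_gap: 0.2
block [666.9 -16.4] -12.8 cost 6.0 infence [ 26.5 154.4   1. ] tool in block [ 63.7 108.4] [753.   75.3  50.4  75.5]
valve [729. 224.  20.] [ 30. 402.  14.]
levertip [805. 182.  55.] [113. 380.  14.]
nipple [594. 237.  40.] [-104.  383.   14.]
purplecorner [518.  62.  45.] [-137.  195.   14.]
```

View pics/f.png

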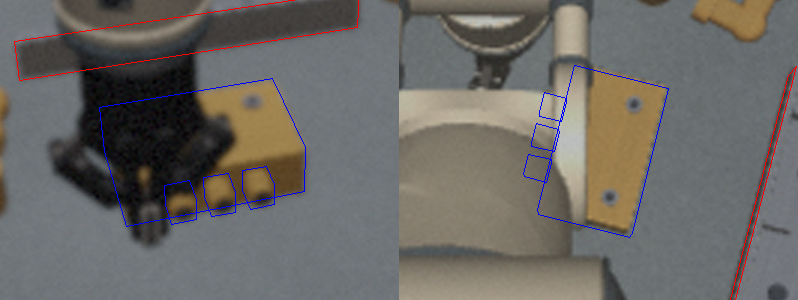

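View pics/fs.png

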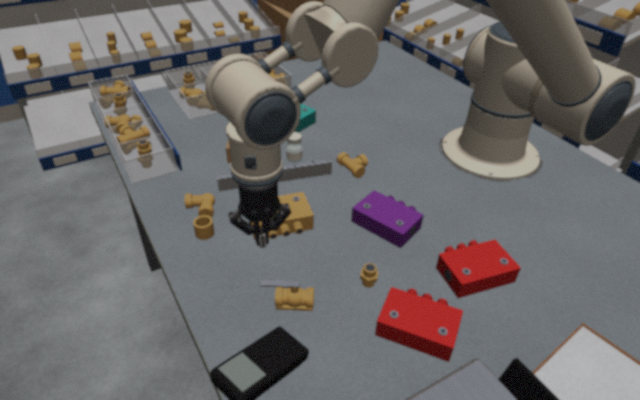

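```bash
python3 -m creep '{"travel":[[0,-3.2,0],[0,-3.2,0],[0,0,1.7],[0,0,1.7],[0,0,0],[0,0,0]],"turn":[-0.5,0,0,0,0,0],"jaw":[5,5,5,5,5,5]}'; python3 - <<'E'
from h import *
look((667,-16,np.radians(-13)),"g")
E
```

```text
time: 8.65
eef_pos: [691.5, 90.0, 16.0]
tcp_rot: [0.0, 0.788, 0.615, 0.0]
ft_force: [-0.8, 0.0, 0.7]
finger_gap: 50.0
block [667.1 -15.9] -13.2 cost 7.2 infence [ 26.5 154.8   0.6] tool in block [ -0.3 108.8] [691.5  90.1  16.6  75.9]
```

View pics/g.png

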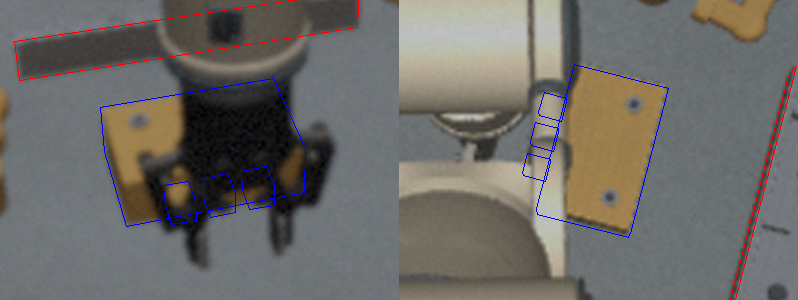

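```bash
python3 -m creep '{"travel":[[-2,0,0],[-1.2,0,0],[-1.2,0,0],[-1.2,0,0],[-1.2,0,0],[-1.2,0,0],[-1.2,0,0],[-1.2,0,0],[-1.2,0,0],[0,0,0]],"turn":[-0.5,0,0,0,0,0,0,0,0,0],"jaw":[5,5,5,5,5,5,5,5,5,5]}'; python3 - <<'E'
from h import *
look((645,-100,np.radians(-13.5)),"i")
E
```

```text
time: 10.0
eef_pos: [663.4, -23.8, 16.6]
tcp_rot: [0.0, 0.786, 0.618, 0.0]
ft_force: [0.2, -0.3, -0.2]
finger_gap: 50.2
block [ 645.9 -101.8] -14.7 cost 8.9 infence [26.4 66.4 -1. ] tool in block [-3.1 80.6] [663.5 -23.1  16.5  76.4]
```

View pics/i.png

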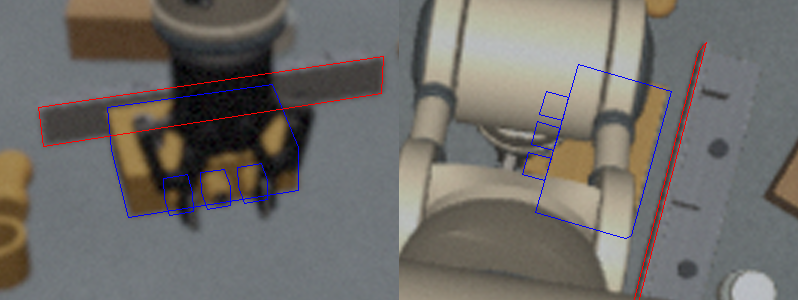

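```bash
python3 -m creep '{"travel":[[-0.6,0,0],[-0.6,0,0],[-0.4,0,0],[-0.3,0,0]],"turn":[0,0,0,0],"jaw":[5,5,5,5]}';python3 -m creep '{"travel":[[-0.2,0,0],[0,0,0]],"turn":[0,0],"jaw":[5,5]}';python3 -m creep '{"travel":[[-0.1,0,0],[0,0,0]],"turn":[0,0],"jaw":[5,5]}'; python3 - <<'E'
from h import *
look((640,-121,np.radians(-13.7)),"j")
E
```

```text
time: 10.6
eef_pos: [659.4, -40.1, 16.4]
tcp_rot: [-0.0, 0.786, 0.619, 0.001]
ft_force: [2.8, 10.2, 0.1]
finger_gap: 50.0
time: 10.85
eef_pos: [658.9, -42.2, 16.4]
tcp_rot: [-0.0, 0.786, 0.619, 0.0]
ft_force: [2.2, 7.5, 0.4]
finger_gap: 50.1
time: 11.1
eef_pos: [658.7, -43.0, 16.4]
tcp_rot: [-0.0, 0.786, 0.619, 0.001]
ft_force: [2.0, 9.4, 0.6]
finger_gap: 50.0
block [ 641.3 -119.7] -14.3 cost 4.7 infence [26.2 47.9 -0.6] tool in block [-2.2 78.6] [658.7 -43.   16.4  76.5]
```

View pics/j.png

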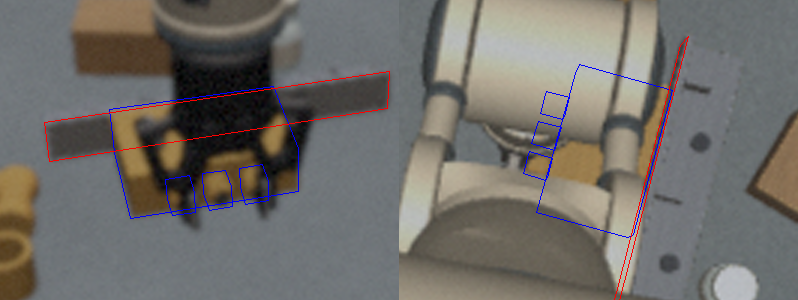

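```bash
for i in 1; do python3 -m creep '{"travel":[[-0.2,0,0],[0,0,0]],"turn":[0,0],"jaw":[5,5]}';done;python3 -m creep '{"travel":[[-0.1,0,0],[0,0,0]],"turn":[0,0],"jaw":[5,5]}'
```

```text
time: 11.45
eef_pos: [658.2, -45.0, 16.4]
tcp_rot: [-0.0, 0.786, 0.619, 0.001]
ft_force: [0.5, 8.3, 0.8]
finger_gap: 50.0
time: 11.7
eef_pos: [658.0, -45.8, 16.4]
tcp_rot: [-0.0, 0.786, 0.619, 0.001]
ft_force: [2.8, 10.2, 0.8]
finger_gap: 50.0
```

Still sliding, with friction of about 9 N. I'll continue in small steps.

```bash
python3 -m creep '{"travel":[[-0.1,0,0],[0,0,0]],"turn":[0,0],"jaw":[5,5]}';python3 -m creep '{"travel":[[-0.1,0,0],[0,0,0]],"turn":[0,0],"jaw":[5,5]}';python3 -m creep '{"travel":[[-0.1,0,0],[0,0,0]],"turn":[0,0],"jaw":[5,5]}'
```

```text
time: 11.95
eef_pos: [658.3, -46.1, 16.5]
tcp_rot: [-0.0, 0.786, 0.619, 0.001]
ft_force: [5.0, 16.3, -0.6]
finger_gap: 49.8
time: 12.2
eef_pos: [658.4, -46.2, 16.5]
tcp_rot: [-0.0, 0.786, 0.619, 0.002]
ft_force: [8.4, 23.6, -1.0]
finger_gap: 50.1
time: 12.45
eef_pos: [658.4, -46.3, 16.5]
tcp_rot: [-0.001, 0.786, 0.619, 0.002]
ft_force: [10.2, 33.0, -2.2]
finger_gap: 50.2
```

The force now rises without motion, so the block is hard against the fence. I'll back off, lift and check.

```bash
python3 -m creep '{"travel":[[1,0,0],[3,0,0],[4,0,0],[0,0,-5],[2,0,-6],[5,0,-4],[6,0,0],[6,0,0],[0,0,0]],"turn":[0,0,0,0,0,0,0,0,0],"jaw":[5,5,5,5,5,5,5,5,5]}'; python3 - <<'E'
from h import *
p=look((640,-121,np.radians(-13.7)),"k")
for t in ("top",): look(p,"kt",(t,))
look(p,"ks",("scene",))
cv2.imwrite("pics/kfull.png",eyes.grab_frame("scene"))
E
```

```text
time: 13.58
eef_pos: [719.9, 215.7, 164.3]
tcp_rot: [-0.0, 0.784, 0.62, 0.0]
ft_force: [-1.0, -0.4, -0.6]
finger_gap: 50.1
block [ 643.1 -121.8] -13.7 cost 35.5 infence [28.4 46.3  0.1] tool in block [ -4.5 342.1] [719.7 211.7 164.2  76.5]
block [ 644.7 -121.4] -13.5 cost 29.1 infence [29.9 47.1  0.2] tool in block [ -4.8 340.5] [719.7 210.8 164.3  76.4]
block [ 640.1 -125. ] -11.7 cost 0.8 infence [26.3 42.5  2. ] tool in block [  9.7 344.5] [719.8 210.3 164.5  76.4]
```

View pics/k.png

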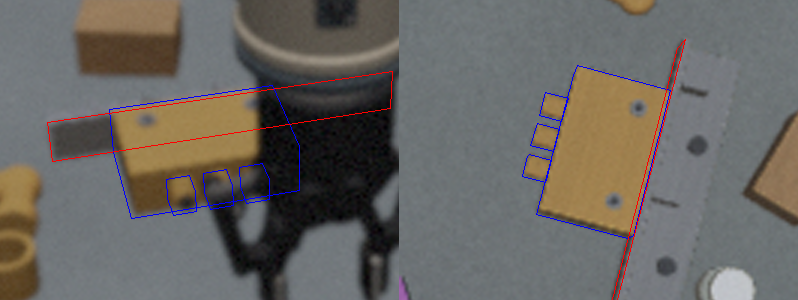

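View pics/kfull.png

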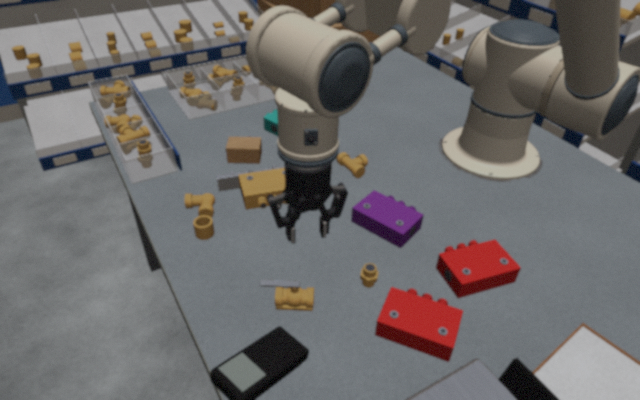

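```bash
python3 -m creep '{"travel":[[0,-4,-4],[0,-5,0],[0,-5,0],[0,-5,0],[0,0,0]],"turn":[0,0,0,0,0],"jaw":[5,5,5,5,5]}'; python3 - <<'E'
from h import *
look((640,-121,np.radians(-13.7)),"l")
f=eyes.grab_frame("top");t=cv2.resize(f[140:260,320:420],None,fx=5,fy=5,interpolation=cv2.INTER_CUBIC)
f=eyes.grab_frame("scene");cv2.imwrite("pics/lfull.png",f)
s=cv2.resize(f[145:225,205:345],None,fx=5.5,fy=5.5,interpolation=cv2.INTER_CUBIC)
cv2.imwrite("pics/lt.png",t);cv2.imwrite("pics/lsc.png",s)
a=cv2.imread("pics/top0.png")
E
```

```text
time: 14.45
eef_pos: [532.2, 255.5, 205.1]
tcp_rot: [-0.0, 0.785, 0.619, -0.001]
ft_force: [-0.1, 0.8, 0.5]
finger_gap: 49.9
block [ 642.  -121.9] -14.2 cost 47.4 infence [27.4 45.9 -0.5] tool in block [-195.7  339.5] [535.6 255.3 205.2  76.4]
```

View pics/lt.png

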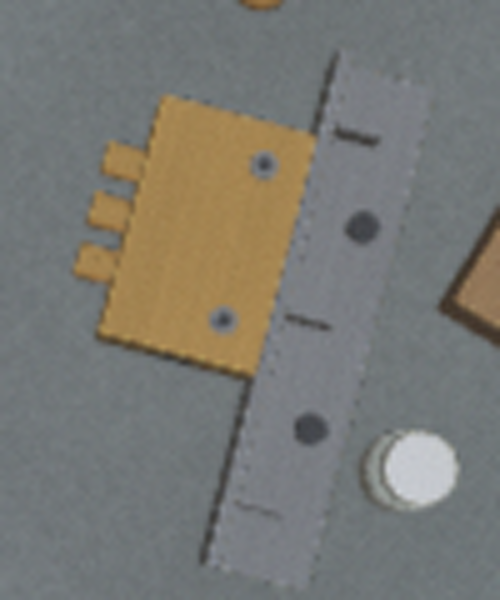

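View pics/lsc.png

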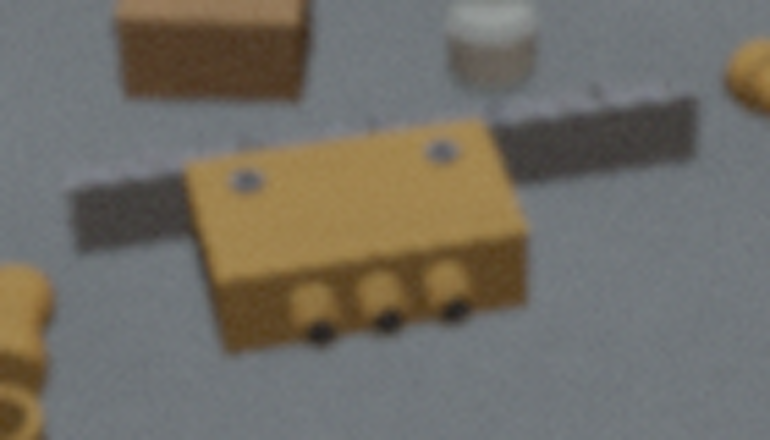

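View pics/lfull.png

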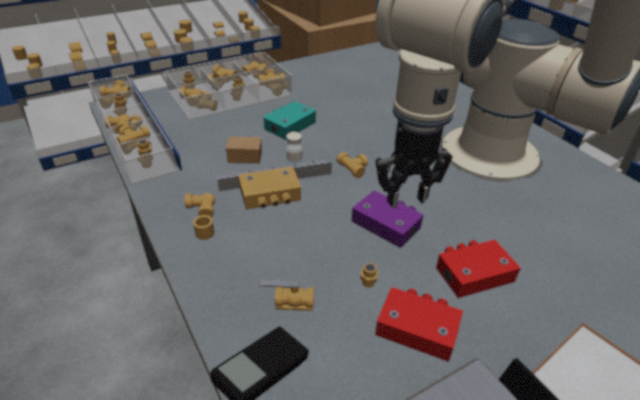

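```bash
python3 - <<'E'
from rig import robot
print(robot.job_done())
E
```

```text
the job is handed in; nothing more can be done
None
```

The brass block is turned and pushed home against the fence, and the job is handed in at about 14.6 s of the 67 s allowed. No verdict is reported.

**What I did:** I pushed the free end of the outlet face with closed fingers along an arc, turning the block about 76° clockwise. It then stood clear of the fence, about 110 mm off and within about 1° of parallel. After that I pushed it home with two fingers on the outer stubs, until the force rose to about 34 N with no further motion.

**Last checks:**
- **Position:** the final fit to both cameras puts the block's origin 45.9 mm in front of the fence face (goal 45 mm), about 0.5° off parallel. It sits about 27 mm off the fence's middle, so neither end reaches the fence's ends.
- **Contact:** the close-up from above shows the block's edge directly on the flange with no gap, and the outlets point away from the fence.
- **Surroundings:** the other goods look unmoved in the pictures (I did not measure them). The gripper was clear, about 200 mm above the counter.

**What disagreed:** just after I backed off, a scene-only fit with the gripper partly in the way gave 42.5 mm and 2.0°, while the top view gave 47.1 mm and 0.2°. I put the difference down to the gripper hiding part of the block and the calibration tolerance. The final fit was made after moving the gripper aside, but its match was poorer than earlier ones, so I relied on the close-ups and the contact force.

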